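Wind open the terrace louvres with the loose crank

ROBOT

A 6-joint arm with a two-finger parallel gripper is mounted at the origin on the work surface. World frame = base frame: x ahead of the robot, y to its left, z up, the work surface at z = 0. Lengths are in m, angles in rad, forces in N, time in s.
With the tool pointing down it reaches from about 0.25 to 0.725 m from the base axis. Payload 4 kg.
Tool frame: the origin (TCP) lies midway between the tips of the shut fingers; the grasp point (between the pads) lies bot.pinch_z behind it (bot.pinch_z is the distance from the TCP to the grasp point, in m); z points along the fingers, y is the line along which they close (so a half turn about z gives the same grasp; the last joint's range is limited). The gripper opens to 85 mm and grips with 20 to 120 N. Pads are 22 mm wide; open, the fingers measure 114 mm over their backs; the gripper's body (76 mm by 85 mm) begins 54 mm behind the grasp point. The pads swing forward as they close: fully open they stand 13 mm farther back than shut.
Start: joints at [-1.244, 0.241, 0.005, 1.335, 0, 1.571], TCP at [0.161, -0.474, 0.231] pointing down, gripper open.
Joint ranges: [-2.72, 2.72], [-1.05, 1.87], [-1.09, 1.28], [-1.99, 2.15], [-1.42, 1.44], [-3.14, 3.14]. Speed limits (rad/s): [2.79, 2.79, 3.14, 3.14, 3.14, 3.14].

INTERFACE

Orientations are given as a unit quaternion [x, y, z, w].
In Python, from workcell import bot gives the robot as it stands.
- The arm moves only by the shell command python3 jog.py, which reads ROWS from standard input. ROWS is a JSON list of rows, 1 to 10 of them, each written [[rx, ry, rz], [dx, dy, dz], opening]: a rotation vector rx, ry, rz in units of 0.2 rad, then dx, dy, dz in mm, then the finger opening in m; each row is the pose to reach, as a shift and turn from the pose commanded when the command began, along the tool's axes at that moment; what a row does not reach only later rows make up. A row lasts 1/8 s, in which the tool goes at most 0.0625 m and 0.188 rad, less where a joint would pass 70% of its speed; a pose out of reach is approached as far as the arm can. The fingers move at their own pace and stop on an object; the grip force is fixed at half the most. Time passes only in rows, so rows that do not move let the fingers close. It prints the time, the measured TCP pose, the force, the opening and the grip force at its end. Input that does not fit is refused with a message, and nothing moves.
- bot.get_obs(): the state, without advancing time (a new reading comes with each control period).
- bot.camera(name): name is "scene" or "top"; returns the picture (480x640x3 uint8, red, green, blue); there is no depth.
- bot.calibration(name): a dict with "mtx" (3x3 intrinsics, pixels), "R" (3x3) and "t" (3): a world point X has camera coordinates R X + t. Camera axes: x right, y down, z forward; pixel columns grow to the right and rows downward; lengths in m; the calibration is good to about 2 mm. A picture is of the moment at which its call begins. calibration takes no time and is no camera call.
- bot.job_done(): hands the job in; it is judged then, once.
The state is a dict: "clock": time; "joint_pos": joint angles; "joint_vel": joint speeds; "tau": joint torques, N m; "eef_pos": TCP position; "tool_rot": TCP orientation; "ft_force": force on the tool from outside, world axes, zero at the start; "ft_torque": the same for the moment, N m; "grip_width": finger opening in m; "grasp_force": force on a finger pad.
Only numpy, scipy, OpenCV 4.12 (cv2) and the standard library are available. Lean on these libraries where they do the work, as an engineer would, in place of code of your own. Each camera call takes 0.05 s, during which the arm holds its last target. There are 200 camera calls.

TASK

It is stuffy on the terrace: push the loose crank handle down onto the square drive shaft of the louvre windbreak until it sits fully home, then wind it round counter-clockwise (seen from above) until the louvres are fully open and the drive comes to its stop. Leave the crank seated on the shaft, and leave the other loose things where they are.

Things in the scene. Friction and masses are not known exactly. Their poses are not given: they have to be found in the camera images.
- crank: Loose aluminium crank, about 0.25 kg, lying on the ledge with its socket down and grip up. Origin: on the socket axis at the hub's underside; z up, x along the arm to the grip. The hub is a block 36 mm along x, 32 along y, 44 high; in its underside a square socket, 16 mm across, 34 deep, flats along x and y. The arm is a flat bar 18 mm wide, 10 high, underside level with the hub's.
- crank_grip (a point): Point on the axis of the crank's black round grip sleeve, 85 mm from the socket axis and 45 mm above the crank's underside. The sleeve, 26 mm across, stands up from 13 to 67 mm above the underside and turns freely about its own upright axis, so it can be held at one constant yaw while the crank goes round.
- drive_seat (a point): Centre of the flat top of the round boss (38 mm across) on the windbreak's grey drive box, 56 mm above the ledge: the hub's underside rests here when fully home. z up; x points to the louvres. The box is 110 by 86 mm at its foot, its lid 48 mm above the ledge. The shaft stands up from here. The fit is loose and nothing latches the crank: rough winding can work it upwards.
- shaft_top (a point): Top centre of the upright square steel shaft, 30 mm above the boss: 14 mm across flats, its top 3 mm a 10.5 mm square lead-in. How its flats face is unknown (this point does not turn with it): unless they match the socket within 5 to 8 degrees the hub rests about 27 mm too high, or binds. Every quarter turn fits alike. It is stiff (0.3 N m): a light touch does not turn it.
- slat0 (a joint): Angle of the lowest white louvre slat (all four move together): 0 closed, upright; 1.30 rad fully open, nearly level, where the drive meets a hard stop. One counter-clockwise turn of the shaft seen from above opens it 0.433 rad; from the start, some one and a half to two and a half turns. Only the shaft moves it. The louvre frame, 660 mm long, 165 high, stands 200 to 250 mm behind the shaft.
- bowl: white ceramic bowl, 120 mm across, 52 mm high, with bottle caps in it; origin under its centre
- dice_cup: black hard-plastic dice cup, 76 mm across the rim, 90 mm high, standing; origin under its centre
- bell: steel press bell on a black foot, 86 mm across, 64 mm high; origin under its centre
- draught0: flat wooden draughts piece, 40 mm across, 11 mm thick; origin under its centre
- draught1: flat wooden draughts piece, 40 mm across, 11 mm thick; origin under its centre
- draught2: flat wooden draughts piece, 40 mm across, 11 mm thick; origin under its centre
- draught3: flat wooden draughts piece, 40 mm across, 11 mm thick; origin under its centre

How it is judged:
By the outcome, as a careful person would: the job done as asked, in the order asked, and still so for the second after the job is handed in, with the robot touching nothing.
It also fails if it takes over 72 s, if anything falls off the work surface, if the arm or the gripper's body presses on something with over 40 N, if the wrist force passes 120 N, or if a joint passes its speed limit or range.

## Working session

There is one attempt and no reset: what is moved stays moved. The work goes in short steps, Python scripts to look and compute and a shell command to move; the robot and the scene stay as the last step left them, time stands still between calls to the robot, and variables do not carry over. Pictures are saved under pics/ and viewed, at most 10 in all, crops included, and the job is handed in when it is done.

```bash
ls; mkdir -p pics
python3 - <<'E'
from workcell import bot
import cv2,numpy as np
for n in("scene","top"):
    cv2.imwrite(f"pics/{n}0.png",bot.camera(n)[:,:,::-1]); c=bot.calibration(n); print(n,c["mtx"].round(1).tolist(),(-c["R"].T@c["t"]).round(3),c["R"].round(2).tolist())
o=bot.get_obs();print(bot.pinch_z,{k:np.round(v,3).tolist() for k,v in o.items()})
E
```

```text
jog.py
pics
workcell.py
scene [[621.2, 0.0, 313.8], [0.0, 621.2, 247.3], [0.0, 0.0, 1.0]] [ 1.452 -0.214  1.216] [[0.24, 0.97, 0.01], [0.77, -0.18, -0.61], [-0.59, 0.15, -0.79]]
top [[563.8, 0.0, 316.6], [0.0, 563.8, 244.6], [0.0, 0.0, 1.0]] [ 5.170e-01 -1.000e-03  1.342e+00] [[0.03, -1.0, 0.01], [-1.0, -0.03, -0.09], [0.09, -0.01, -1.0]]
0.0187 {'clock': 0.1, 'joint_pos': [-1.244, 0.241, 0.004, 1.335, 0.0, 1.571], 'joint_vel': [0.001, -0.001, 0.004, 0.0, -0.001, 0.001], 'tau': [-0.0, -37.314, 25.301, 0.011, -0.0, -0.0], 'eef_pos': [0.16, -0.473, 0.231], 'tool_rot': [0.987, 0.163, -0.0, -0.001], 'ft_force': [0.289, -0.838, -0.139], 'ft_torque': [-0.05, -0.011, -0.02], 'grasp_force': 0.0, 'grip_width': 0.085}
```

View pics/scene0.png

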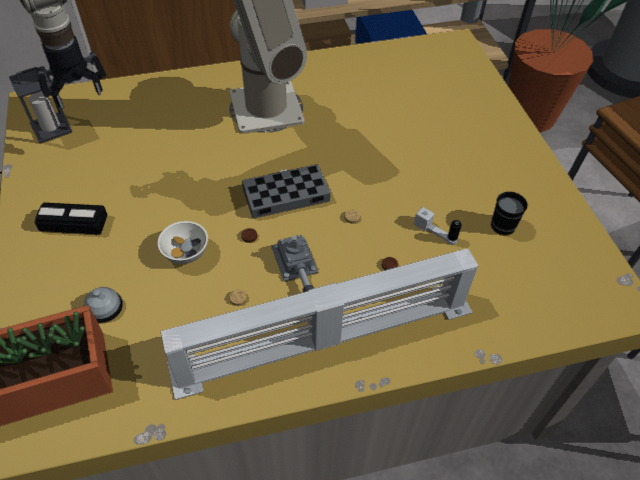

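View pics/top0.png

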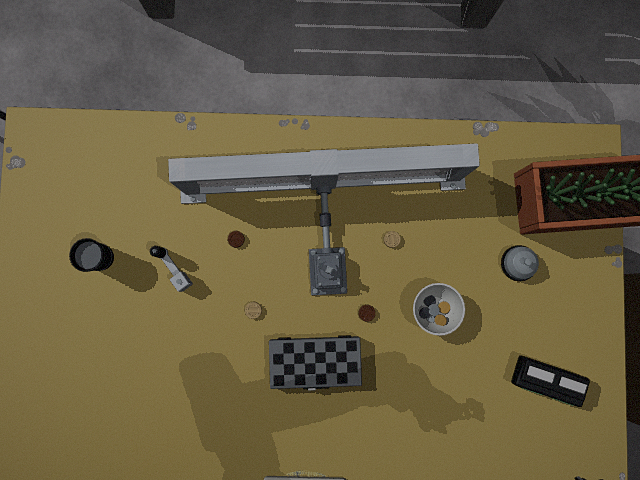

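The scene view shows the crank hub near (425,215), its grip near (455,228) and the drive box near (295,255). The top view shows the hub near (180,283), the grip at (158,252) and the shaft near (331,268). I'll enlarge these areas to measure them.

Run:
```python
import cv2,numpy as np
t=cv2.imread("pics/top0.png");s=cv2.imread("pics/scene0.png")
def c(i,x,y,w,h,f): return cv2.resize(i[y:y+h,x:x+w],None,fx=f,fy=f,interpolation=cv2.INTER_CUBIC)
a=c(t,140,235,66,50+0+10,6);a=c(t,140,238,66,60,6)
b=c(t,300,240,66,60,6)
d=c(s,405,195,66,48,6); e=c(s,262,225,66,48,6)
def pad(i):return cv2.copyMakeBorder(i,0,0,0,0,0)
top=np.hstack([a[:300],b[:300]]);bot=np.hstack([d,e])
cv2.imwrite("pics/crop0.png",np.vstack([top,bot]))
```

```text
(no output)
```

View pics/crop0.png

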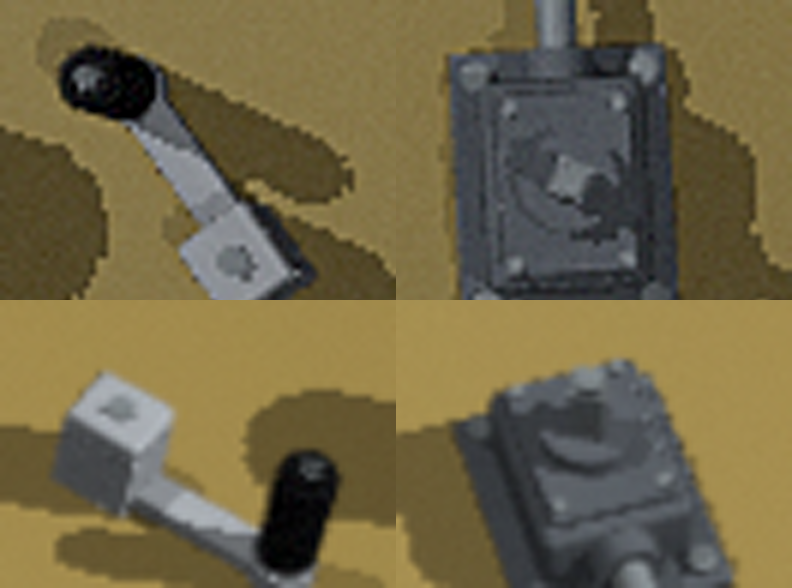

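```bash
cat > h.py <<'E'
from workcell import bot
import cv2,numpy as np
C={n:bot.calibration(n) for n in("top","scene")}
def P(n): c=C[n]; return c["mtx"]@np.c_[c["R"],c["t"]]
def tri(a,b):
    X=cv2.triangulatePoints(P("top"),P("scene"),np.array(a,float).reshape(2,1),np.array(b,float).reshape(2,1));X=(X[:3]/X[3]).ravel()
    return X
def proj(n,X):
    x=P(n)@np.r_[X,1]; return x[:2]/x[2]
def atz(n,p,z):
    M=P(n);H=np.c_[M[:,:2],M[:,2]*z+M[:,3]];x=np.linalg.solve(H,np.r_[p,1]);return np.r_[x[:2]/x[2],z]
E
python3 - <<'E'
from h import *
for k,a,b,z in(("hubtop",(179.7,281.7),(425.3,213),.044),("griptop",(154.7,251),(457.5,222.3),.067),("shaft",(329.3,267.3),(294.2,238.7),.086)):
    X=tri(a,b);print(k,X.round(4),"reproj",(proj("top",X)-a).round(1),(proj("scene",X)-b).round(1),atz("top",a,z).round(4),atz("scene",b,z).round(4))
t=cv2.imread("pics/top0.png")[252:288,312:348];s=cv2.imread("pics/scene0.png")[228:264,277:313]
f=lambda i:cv2.resize(cv2.convertScaleAbs(i,alpha=1.6),None,fx=11,fy=11,interpolation=cv2.INTER_CUBIC)
cv2.imwrite("pics/crop1.png",np.hstack([f(t),f(s)]))
E
```

```text
hubtop [0.5361 0.3013 0.0416] reproj [-1.  -0.3] [-0.8  0.1] [0.5354 0.2984 0.044 ] [0.5382 0.3024 0.044 ]
griptop [0.6034 0.3546 0.0691] reproj [-1.1 -0.4] [-0.9  0.1] [0.6028 0.3526 0.067 ] [0.6019 0.3579 0.067 ]
shaft [ 0.5758 -0.0406  0.087 ] reproj [-0.7 -0.2] [-0.5 -0. ] [ 0.5755 -0.0422  0.086 ] [ 0.5753 -0.0392  0.086 ]
```

View pics/crop1.png

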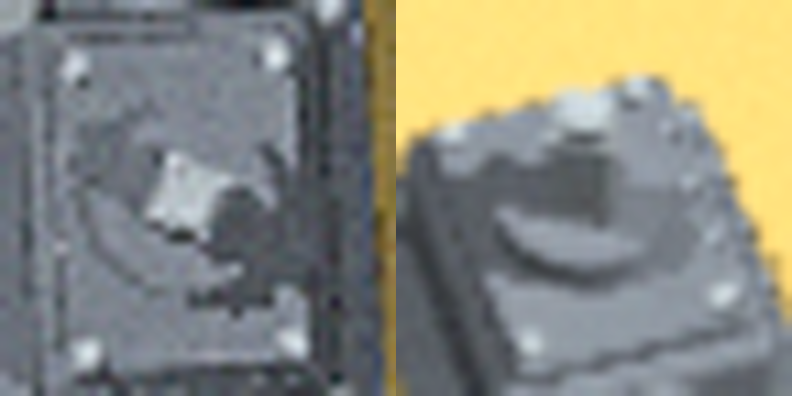

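The heights agree with the text: hub top 0.042 m (44 mm given), grip top 0.069 (67), shaft top 0.087 (86). In this crop the light shaft top shows corners near (170,150), (235,185), (205,237) and (148,210), so its flats sit about 24° clockwise. I'll average several frames to refine that, and the crank yaw too.

Run:
```python
from h import *
im=np.mean([bot.camera("top") for _ in range(10)],0).astype(np.float32)
np.save("avg.npy",im); g=im.mean(2)
def rect(cx,cy,r,z,th):
    w=g[cy-r:cy+r,cx-r:cx+r];b=cv2.resize(w,None,fx=16,fy=16,interpolation=cv2.INTER_CUBIC)
    m=(b>th).astype(np.uint8);n,l,s,c=cv2.connectedComponentsWithStats(m)
    k=l[len(l)//2,len(l)//2]; cs,_=cv2.findContours((l==k).astype(np.uint8),0,1);q=cv2.minAreaRect(max(cs,key=cv2.contourArea))
    pts=(cv2.boxPoints(q)+.5)/16-.5+[cx-r,cy-r];W=np.array([atz("top",p,z)[:2] for p in pts])
    d=W[1]-W[0];d2=W[2]-W[1];print(th,W.mean(0).round(4),np.hypot(*d).round(4),np.hypot(*d2).round(4),np.degrees(np.arctan2(d[1],d[0])).round(1)%90)
print(g[260:276,322:338].round().astype(int))
for th in(95,105,115,125):rect(329,267,8,.086,th)
for th in(150,165,180):rect(178,283,14,.044,th)
```

```text
[[ 79  81  82  84  84  84  82  83  83  84  85  82  85  85  84  85]
 [ 82  84  85  66  83  84  83  84  84  83  84  85  84  84  86  84]
 [ 85  66  67  75  76  86  86  86  80  84  85  84  84  84  85  85]
 [ 68  70  83  89  88  87  86  85  84  86  86  85  84  83  88  87]
 [ 69  71  90  91  88  86  88  87  86  86  84  86  84  84  86  87]
 [ 72  73  73  72  69  85  86  87  84  85  87  86  86  69  49  87]
 [ 72  74  71  70  51 123 113  96  84  84  83  85  87  88  48  53]
 [ 71  72  72  68  73 116 100 113 110 100  94  85  87  91  70  51]
 [ 71  72  70  67  90 120 115 116 117 120 118  90  90  89  71  54]
 [ 71  69  68  71 102 120 117 115 118 112  71  52  53  88  93  55]
 [ 87  68  66  89 118 122 120 120 123  94  73  50  49  55  94  56]
 [ 86  86  65  99 130 115 125 126 119  75  52  54  54  52  59  55]
 [ 86  87  84  69  59 102  93 111  95  60  54  54  54  54  53  54]
 [ 87  86  86  84  84  49  27  47 105  57  53  54  55  55  50  55]
 [ 88  86  86  85  88  86  86  87  57  50  53  54  55  56  52  55]
 [ 71  87  85  87  85  86  87  88  88  52  48  50  55  55  55  54]]
95 [ 0.5712 -0.041 ] 0.0148 0.0145 68.0
105 [ 0.5711 -0.0408] 0.0137 0.0135 68.5
115 [ 0.5773 -0.0404] 0.0356 0.0355 1.5
125 [ 0.5773 -0.0404] 0.0356 0.0355 1.5
150 [0.5335 0.3033] 0.0639 0.0639 1.5
165 [0.5335 0.3033] 0.0639 0.0639 1.5
180 [0.5335 0.3033] 0.0639 0.0639 1.5
```

Careful with the scale: shifts go in mm and turns go in units of 0.2 rad. That gives: -0.153 m is -153, 0.108 m is 108, -0.2 rad is -1.

```bash
echo '[[[0,0,0],[36,-51,0],0.085],[[0,0,-0.5],[72,-102,0],0.085],[[0,0,-1],[108,-153,0],0.085]]' | python3 jog.py
```

```text
clock: 0.98
eef_pos: [0.2139, -0.2924, 0.2313]
tool_rot: [0.965, 0.261, 0.0, 0.0]
ft_force: [1.6, 0.5, -0.5]
grip_width: 0.0852
grasp_force: 0.0
```

```bash
cat >> h.py <<'E'
def rows(target,yaw=None):
    """shift in current tool axes to a world TCP target and turn to tool-x yaw (tool down)"""
    from scipy.spatial.transform import Rotation as Ro
    o=bot.get_obs();R=Ro.from_quat(o["tool_rot"]).as_matrix();y0=np.arctan2(R[1,0],R[0,0])
    print("d",(R.T@(np.array(target)-o["eef_pos"])).round(4),"yaw now",np.degrees(y0).round(1),"rz",None if yaw is None else round(-(np.radians(yaw)-y0),3),"pos",o["eef_pos"].round(4))
E
python3 - <<'E'
from h import *
print(tri((328.8,269),(294.2,238.2)).round(4),atz("top",(328.8,269),.085).round(4),atz("scene",(294.2,238.2),.086).round(4))
rows((.536,.3005,.20),38.5)
rows((.536,.3005,.20),66)
print(bot.get_obs()["joint_pos"].round(2))
E
```

```text
[ 0.5721 -0.0398  0.0841] [ 0.5718 -0.0412  0.085 ] [ 0.5739 -0.0389  0.086 ]
d [ 0.5772 -0.3494  0.0314] yaw now 30.3 rz -0.143 pos [ 0.2139 -0.2924  0.2313]
d [ 0.5772 -0.3494  0.0314] yaw now 30.3 rz -0.623 pos [ 0.2139 -0.2924  0.2313]
[-0.94 -0.03 -0.31  1.3   0.    1.67]
```

```bash
echo '[[[0,0,0],[50,-30,0],0.085],[[0,0,0],[100,-60,0],0.085],[[0,0,0],[150,-90,0],0.085],[[0,0,0],[200,-121,0],0.085],[[0,0,-0.1],[250,-151,0],0.085],[[0,0,-0.25],[300,-182,10],0.085],[[0,0,-0.4],[350,-212,20],0.085],[[0,0,-0.5],[400,-242,30],0.085],[[0,0,-0.6],[450,-272,30],0.085],[[0,0,-0.715],[500,-303,30],0.085]]' | python3 jog.py
python3 - <<'E'
from h import *
rows((.536,.3005,.13),38.5);print(bot.get_obs()["joint_pos"].round(2))
E
```

```text
clock: 2.22
eef_pos: [0.4943, 0.2212, 0.2012]
tool_rot: [0.944, 0.329, 0.0, 0.0]
ft_force: [1.7, -0.4, -0.0]
grip_width: 0.0854
grasp_force: 0.0
d [ 0.082  -0.0362  0.0712] yaw now 38.4 rz -0.001 pos [0.4943 0.2212 0.2012]
[ 0.42  0.34  0.06  1.29 -0.    2.89]
```

In the tool's units: 0.091 m is 91, 0.082 m is 82.

```bash
echo '[[[0,0,0],[50,-20,20],0.085],[[0,0,0],[82,-36,60],0.085],[[0,0,0],[82,-36,91],0.085],[[0,0,0],[82,-36,91],0.085]]' | python3 jog.py
python3 - <<'E'
from h import *
t=bot.camera("top")[:,:,::-1];s=bot.camera("scene")[:,:,::-1]
o=bot.get_obs();print(o["eef_pos"],proj("top",o["eef_pos"]),proj("scene",o["eef_pos"]))
f=lambda i:cv2.resize(i,None,fx=4,fy=4,interpolation=cv2.INTER_CUBIC)
cv2.imwrite("pics/g1.png",np.hstack([f(t[215:315,130:230]),f(s[150:250,380:480])]))
E
```

```text
clock: 2.72
eef_pos: [0.5331, 0.2976, 0.1068]
tool_rot: [0.944, 0.329, -0.004, 0.001]
ft_force: [-0.3, -1.0, -0.1]
grip_width: 0.0852
grasp_force: 0.0
[0.53566166 0.29835862 0.11100044] [172.60445974 280.95264227] [427.5325876  194.32970845]
```

View pics/g1.png

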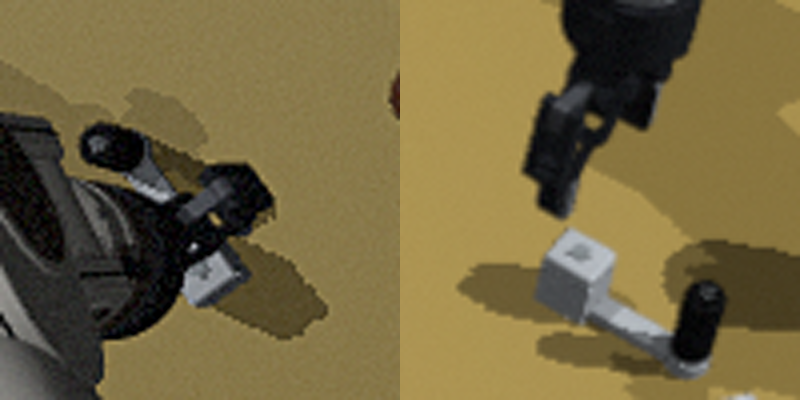

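The top view shows a finger near crop (245,195) and the hub at (212,280). The scene view shows the gripper above the hub at (575,270). The alignment is plausible, so I'll descend to z = 0.012 and close.

In the tool's units: -0.002 m is -2, 0.002 m is 2.

```bash
echo '[[[0,0,0],[2,-2,40],0.085],[[0,0,0],[2,-2,70],0.085],[[0,0,0],[2,-2,90],0.085],[[0,0,0],[2,-2,99],0.085],[[0,0,0],[2,-2,99],0.085]]' | python3 jog.py; echo '[[[0,0,0],[0,0,0],0.02],[[0,0,0],[0,0,0],0.02],[[0,0,0],[0,0,0],0.02],[[0,0,0],[0,0,0],0.02],[[0,0,0],[0,0,0],0.02],[[0,0,0],[0,0,0],0.02]]' | python3 jog.py
```

```text
clock: 3.45
eef_pos: [0.5366, 0.3013, 0.0125]
tool_rot: [0.945, 0.328, 0.001, -0.0]
ft_force: [0.4, -0.6, 0.3]
grip_width: 0.0852
grasp_force: 0.0
clock: 4.2
eef_pos: [0.5365, 0.3014, 0.0122]
tool_rot: [0.944, 0.329, 0.001, -0.0]
ft_force: [0.1, -0.7, 5.4]
grip_width: 0.0313
grasp_force: 60.7
```

In the tool's units: -0.13 m is -130, -0.08 m is -80.

```bash
echo '[[[0,0,0],[0,0,-30],0.02],[[0,0,0],[0,0,-80],0.02],[[0,0,0],[0,0,-130],0.02],[[0,0,0],[0,0,-130],0.02]]' | python3 jog.py
python3 - <<'E'
from h import *
rows((.5725,-.04,.142),67.5)
E
```

```text
clock: 4.7
eef_pos: [0.5382, 0.3028, 0.1456]
tool_rot: [0.944, 0.329, 0.004, -0.001]
ft_force: [0.7, -0.8, -1.9]
grip_width: 0.0311
grasp_force: 60.2
d [-0.186   0.29    0.0024] yaw now 38.4 rz -0.508 pos [0.5382 0.3028 0.1456]
```

In the tool's units: -0.186 m is -186, 0.289 m is 289, -0.508 rad is -2.54.

```bash
echo '[[[0,0,-0.2],[-20,30,0],0.02],[[0,0,-0.5],[-50,80,0],0.02],[[0,0,-1],[-80,130,0],0.02],[[0,0,-1.5],[-110,175,0],0.02],[[0,0,-2],[-140,220,0],0.02],[[0,0,-2.3],[-165,260,0],0.02],[[0,0,-2.54],[-186,289,0],0.02],[[0,0,-2.54],[-186,289,0],0.02],[[0,0,-2.54],[-186,289,0],0.02]]' | python3 jog.py
python3 - <<'E'
from h import *
rows((.5725,-.04,.142),67.5)
t=np.mean([bot.camera("top") for _ in range(2)],0)[:,:,::-1];s=np.mean([bot.camera("scene") for _ in range(2)],0)[:,:,::-1]
f=lambda i:cv2.resize(i,None,fx=5,fy=5,interpolation=cv2.INTER_CUBIC)
cv2.imwrite("pics/g2.png",np.hstack([f(t[205:315,285:365]),f(s[160:270,260:340])]))
E
```

```text
clock: 5.82
eef_pos: [0.5682, -0.0404, 0.1395]
tool_rot: [0.832, 0.555, -0.001, -0.001]
ft_force: [-1.2, 0.1, -3.5]
grip_width: 0.0319
grasp_force: 60.2
d [ 0.002   0.0038 -0.0025] yaw now 67.5 rz -0.001 pos [ 0.5682 -0.0404  0.1395][ WARN:0@10.209] global loadsave.cpp:1063 imwrite_ Unsupported depth image for selected encoder is fallbacked to CV_8U.
```

View pics/g2.png

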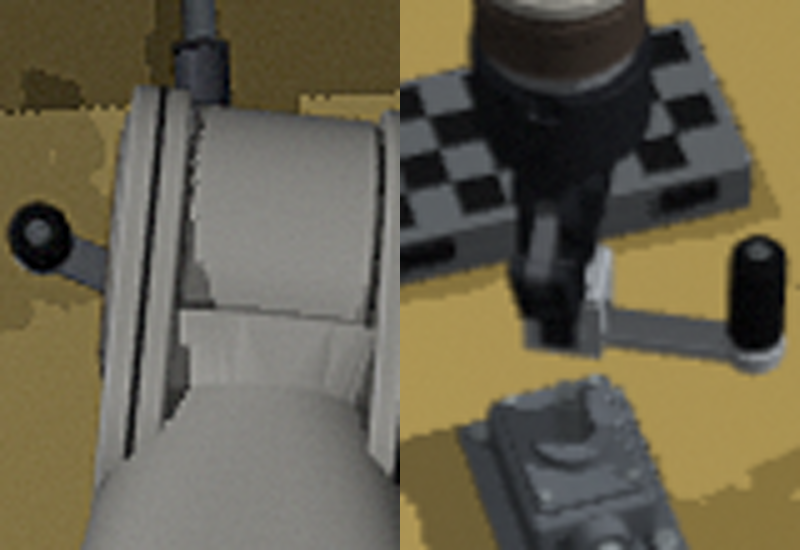

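The crank is in hand. The grip top is at about (292.6,251.4) in the top image and (332.4,210) in the scene image. I'll use those to check how it sits in the hand.

Run:
```python
from h import *
X=tri((292.6,251.4),(332.4,209.5));e=bot.get_obs()["eef_pos"]
print(X.round(4),e.round(4));d=X-e;print(np.hypot(d[0],d[1]),np.degrees(np.arctan2(d[1],d[0])),d)
hub=X[:2]-.085*np.array([np.cos(np.radians(67.5)),np.sin(np.radians(67.5))]);print("hub from camera",hub)
```

```text
[0.6014 0.0396 0.1972] [ 0.5692 -0.0395  0.1409]
0.08540538571678322 67.84949272050294 [0.03220132 0.07910218 0.05636075]
hub from camera [ 0.56884261 -0.0389663 ]
```

```bash
echo '[[[0,0,0],[1,3.2,15],0.02],[[0,0,0],[1,3.2,35],0.02],[[0,0,0],[1,3.2,36],0.02]]' | python3 jog.py; echo '[[[0,0,0],[0,0,6],0.02],[[0,0,0],[0,0,10],0.02],[[0,0,0],[0,0,13],0.02],[[0,0,0],[0,0,13],0.02]]' | python3 jog.py
```

```text
clock: 6.4
eef_pos: [0.5709, -0.0405, 0.1027]
tool_rot: [0.831, 0.556, -0.002, -0.002]
ft_force: [-0.2, 0.8, -2.8]
grip_width: 0.031
grasp_force: 60.1
clock: 6.9
eef_pos: [0.5732, -0.041, 0.0948]
tool_rot: [0.832, 0.555, 0.001, 0.001]
ft_force: [-4.2, 0.6, 8.3]
grip_width: 0.0311
grasp_force: 61.7
```

In the tool's units: -0.0012 m is -1.2, 0.002 m is 2.

```bash
echo '[[[0,0,0],[-0.5,-1.2,0],0.02],[[0,0,0],[-0.5,-1.2,2],0.02],[[0,0,0],[-0.5,-1.2,2],0.02]]' | python3 jog.py
```

```text
clock: 7.28
eef_pos: [0.5732, -0.041, 0.0946]
tool_rot: [0.832, 0.555, 0.002, 0.002]
ft_force: [-4.0, -0.5, 15.2]
grip_width: 0.0311
grasp_force: 62.5
```

In the tool's units: 0.1 rad is 0.5.

```bash
echo '[[[0,0,0.25],[0,0,0],0.02],[[0,0,0.5],[0,0,0],0.02],[[0,0,0.5],[0,0,0],0.02]]' | python3 jog.py; python3 -c "
from h import *
o=bot.get_obs();print(o['ft_torque'].round(2))"
```

```text
clock: 7.65
eef_pos: [0.5728, -0.0415, 0.0945]
tool_rot: [0.858, 0.513, 0.002, 0.002]
ft_force: [-5.1, -0.4, 15.6]
grip_width: 0.0314
grasp_force: 62.5
[-0.07  1.37  0.09]
```

In the tool's units: -0.22 rad is -1.1.

```bash
echo '[[[0,0,-0.3],[0,0,0],0.02],[[0,0,-0.6],[0,0,0],0.02],[[0,0,-0.9],[0,0,0],0.02],[[0,0,-1.1],[0,0,0],0.02],[[0,0,-1.1],[0,0,0],0.02]]' | python3 jog.py; python3 -c "
from h import *
o=bot.get_obs();print(o['ft_torque'].round(2))"
```

```text
clock: 8.28
eef_pos: [0.5735, -0.0403, 0.0947]
tool_rot: [0.797, 0.605, 0.003, 0.001]
ft_force: [-3.7, 2.7, 14.8]
grip_width: 0.0311
grasp_force: 62.4
[ 0.54  0.99 -0.03]
```

In the tool's units: -0.004 m is -4, 0.12 rad is 0.6.

```bash
echo '[[[0,0,0.3],[0,0,-4],0.02],[[0,0,0.6],[0,0,-4],0.02],[[0,0,0.6],[0,0,-4],0.02]]' | python3 jog.py; echo '[[[0,0,0],[3,0,0],0.02],[[0,0,0],[5,0,0],0.02],[[0,0,0],[5,0,0],0.02]]' | python3 jog.py; echo '[[[0,0,0],[-5,0,0],0.02],[[0,0,0],[-10,0,0],0.02],[[0,0,0],[-10,0,0],0.02]]' | python3 jog.py;echo '[[[0,0,0],[3,0,0],0.02],[[0,0,0],[5,4,0],0.02],[[0,0,0],[5,5,0],0.02],[[0,0,0],[5,5,0],0.02]]' | python3 jog.py; echo '[[[0,0,0],[0,-5,0],0.02],[[0,0,0],[0,-10,0],0.02],[[0,0,0],[0,-10,0],0.02]]' | python3 jog.py
```

```text
clock: 8.65
eef_pos: [0.5721, -0.0411, 0.095]
tool_rot: [0.831, 0.556, 0.001, 0.0]
ft_force: [-0.3, 1.7, -0.9]
grip_width: 0.0315
grasp_force: 60.3
clock: 9.02
eef_pos: [0.5732, -0.0382, 0.095]
tool_rot: [0.832, 0.555, -0.001, 0.002]
ft_force: [-2.4, -5.6, 2.6]
grip_width: 0.0311
grasp_force: 61.0
clock: 9.4
eef_pos: [0.5708, -0.044, 0.0949]
tool_rot: [0.831, 0.556, 0.002, -0.001]
ft_force: [1.7, 4.8, 2.7]
grip_width: 0.0311
grasp_force: 60.8
clock: 9.9
eef_pos: [0.5729, -0.0434, 0.0948]
tool_rot: [0.832, 0.555, -0.003, -0.001]
ft_force: [-7.7, -0.3, 12.4]
grip_width: 0.0311
grasp_force: 62.0
clock: 10.28
eef_pos: [0.5676, -0.0396, 0.0949]
tool_rot: [0.832, 0.555, 0.001, 0.001]
ft_force: [2.7, -2.2, 3.1]
grip_width: 0.0313
grasp_force: 61.2
```

```bash
python3 -c "
from h import *
rows((.5709,-.0406,.095),67.5)"; echo '[[[0,0,0],[0,3,0],0.02],[[0,0,0],[0,5,0],0.02],[[0,0,0],[0,5,0],0.02]]' | python3 jog.py; python3 -c "
from h import *
rows((.5709,-.0406,.095),67.5)"
```

```text
d [ 0.0004  0.0034 -0.0001] yaw now 67.5 rz -0.0 pos [ 0.5676 -0.0396  0.0949]
clock: 10.65
eef_pos: [0.5682, -0.0399, 0.0946]
tool_rot: [0.831, 0.556, -0.002, -0.003]
ft_force: [-7.2, 1.5, 13.3]
grip_width: 0.0313
grasp_force: 62.4
d [ 0.0004  0.0028 -0.0004] yaw now 67.5 rz 0.0 pos [ 0.5682 -0.0399  0.0946]
```

In the tool's units: -0.005 m is -5, -0.004 m is -4.

```bash
echo '[[[0,0,0],[0,0,-4],0.02],[[0,0,0],[0,0,-5],0.02],[[0,0,0],[0,0,-5],0.02],[[0,0,0],[0,0,-5],0.02]]' | python3 jog.py; python3 -c "
from h import *
rows((.5709,-.0406,.095),67.5);print(bot.get_obs()['ft_torque'])"
```

```text
clock: 11.15
eef_pos: [0.5711, -0.041, 0.0986]
tool_rot: [0.832, 0.555, -0.0, -0.0]
ft_force: [0.0, -0.3, -2.4]
grip_width: 0.031
grasp_force: 60.5
d [ 0.0003 -0.0003  0.0036] yaw now 67.5 rz -0.0 pos [ 0.5711 -0.041   0.0986]
[-0.11131054  0.0172728   0.00070689]
```

Free of contact and right at the measured centre. I'll press straight down from here.

```bash
echo '[[[0,0,0],[0,0,3],0.02],[[0,0,0],[0,0,6],0.02],[[0,0,0],[0,0,9],0.02],[[0,0,0],[0,0,10],0.02],[[0,0,0],[0,0,10],0.02]]' | python3 jog.py; python3 -c "
from h import *
rows((.5709,-.0406,.095),67.5);print(bot.get_obs()['ft_torque'])"
```

```text
clock: 11.78
eef_pos: [0.5711, -0.041, 0.089]
tool_rot: [0.832, 0.555, -0.0, -0.0]
ft_force: [-0.6, 0.6, -3.1]
grip_width: 0.0314
grasp_force: 60.5
d [ 0.0003 -0.0004 -0.006 ] yaw now 67.5 rz -0.0 pos [ 0.5711 -0.041   0.089 ]
[-0.07835411  0.19371441 -0.01551974]
```

In the tool's units: 0.025 m is 25, 0.024 m is 24.

```bash
echo '[[[0,0,0],[0,0,4],0.02],[[0,0,0],[0,0,8],0.02],[[0,0,0],[0,0,12],0.02],[[0,0,0],[0,0,16],0.02],[[0,0,0],[0,0,20],0.02],[[0,0,0],[0,0,24],0.02],[[0,0,0],[0,0,25],0.02]]' | python3 jog.py
```

```text
clock: 12.65
eef_pos: [0.5712, -0.041, 0.0681]
tool_rot: [0.832, 0.555, 0.001, 0.0]
ft_force: [-11.6, 1.8, 25.8]
grip_width: 0.0313
grasp_force: 64.2
```

```bash
echo '[[[0,0,0],[0,0,-5],0.02],[[0,0,0],[0,0,-5],0.085],[[0,0,0],[0,0,-5],0.085],[[0,0,0],[0,0,-5],0.085],[[0,0,0],[0,0,-5],0.085]]' | python3 jog.py; echo '[[[0,0,0],[0,0,-10],0.085],[[0,0,0],[0,0,-40],0.085],[[0,0,0],[0,0,-75],0.085],[[0,0,0],[30,0,-78],0.085],[[0,0,0],[75,0,-78],0.085],[[0,0,0],[75,0,-78],0.085]]' | python3 jog.py
python3 - <<'E'
from h import *
rows((.6035,.0375,.14),67.5)
t=np.mean([bot.camera("top") for _ in range(2)],0)[:,:,::-1];s=np.mean([bot.camera("scene") for _ in range(2)],0)[:,:,::-1]
f=lambda i:cv2.resize(i,None,fx=5,fy=5,interpolation=cv2.INTER_CUBIC)
cv2.imwrite("pics/g3.png",np.hstack([f(t[205:315,285:365]),f(s[160:270,260:340])]).astype(np.uint8))
E
```

```text
clock: 13.28
eef_pos: [0.5717, -0.0411, 0.0692]
tool_rot: [0.832, 0.555, 0.0, 0.0]
ft_force: [0.1, 1.3, 1.3]
grip_width: 0.085
grasp_force: 0.0
clock: 14.02
eef_pos: [0.6014, 0.0309, 0.1481]
tool_rot: [0.83, 0.557, 0.001, 0.0]
ft_force: [-0.1, -0.6, -0.3]
grip_width: 0.0852
grasp_force: 0.0
d [ 0.0069 -0.0006  0.0081] yaw now 67.7 rz 0.004 pos [0.6014 0.0309 0.1481]
```

View pics/g3.png

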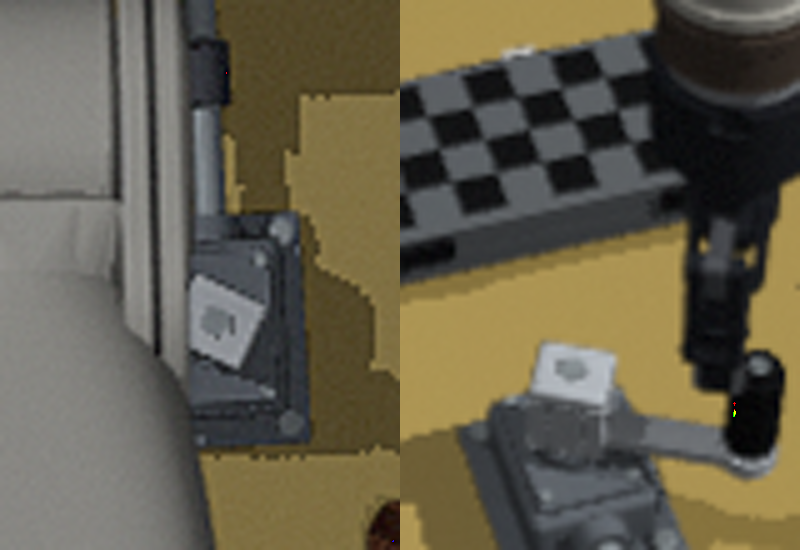

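The crank sits on the shaft. The hub dimple is at (328,269.4) top and (294,233.6) scene, and the grip top is at (332.6,232.4) scene. I'll check the heights.

Run:
```python
from h import *
print(tri((328,269.4),(294,233.6)).round(4),atz("scene",(332.6,232.4),.123).round(4)-[.003,.002,0])
rows((.6035,.0375,.079),67.5)
```

```text
[ 0.5703 -0.0387  0.0986] [0.6033 0.0414 0.123 ]
d [ 0.0106 -0.0004  0.0684] yaw now 67.4 rz -0.001 pos [0.5998 0.0276 0.1474]
```

In the tool's units: 0.011 m is 11, 0.069 m is 69.

```bash
echo '[[[0,0,0],[11,0,0],0.085],[[0,0,0],[11,0,30],0.085],[[0,0,0],[11,0,60],0.085],[[0,0,0],[11,0,69],0.085],[[0,0,0],[11,0,69],0.085]]' | python3 jog.py; echo '[[[0,0,0],[0,0,0],0.015],[[0,0,0],[0,0,0],0.015],[[0,0,0],[0,0,0],0.015],[[0,0,0],[0,0,0],0.015],[[0,0,0],[0,0,0],0.015],[[0,0,0],[0,0,0],0.015]]' | python3 jog.py; python3 -c "
from h import *
rows((.6035,.0375,.079),67.5)"
```

```text
clock: 14.85
eef_pos: [0.6042, 0.0383, 0.078]
tool_rot: [0.832, 0.555, -0.0, -0.0]
ft_force: [-0.2, 0.7, 0.4]
grip_width: 0.085
grasp_force: 0.0
clock: 15.6
eef_pos: [0.6048, 0.0385, 0.0788]
tool_rot: [0.832, 0.555, 0.0, 0.0]
ft_force: [-0.2, 0.8, 2.7]
grip_width: 0.0245
grasp_force: 58.7
d [-0.0014 -0.0008 -0.0002] yaw now 67.5 rz -0.0 pos [0.6048 0.0385 0.0788]
```

```bash
echo '[[[0,0,0],[-1.3,-15,1],0.015],[[0,0,0],[-5,-29,2],0.015],[[0,0,0],[-11.5,-43,2],0.015],[[0,0,0],[-20,-55,2],0.015],[[0,0,0],[-31,-66,2],0.015],[[0,0,0],[-43,-74.5,2],0.015],[[0,0,0],[-56.6,-81,2],0.015],[[0,0,0],[-71,-85,2],0.015],[[0,0,0],[-86,-86,2],0.015]]' | python3 jog.py; python3 -c "
from h import *
o=bot.get_obs();d=o['eef_pos']-[.571,-.041,0];print(np.hypot(d[0],d[1]),np.degrees(np.arctan2(d[1],d[0])))"
```

```text
clock: 16.73
eef_pos: [0.4934, -0.0048, 0.0795]
tool_rot: [0.831, 0.557, 0.004, -0.002]
ft_force: [-6.7, 9.8, 19.9]
grip_width: 0.0244
grasp_force: 61.7
0.085666050725855 154.983578206669
```

```bash
echo '[[[0,0,0],[-22,3,-1],0.015],[[0,0,0],[-43,11.5,-1],0.015],[[0,0,0],[-61,25,-1],0.015],[[0,0,0],[-74.5,43,-1],0.015],[[0,0,0],[-83,63.7,-1],0.015],[[0,0,0],[-86,86,-1],0.015]]' | python3 jog.py; python3 -c "
from h import *
o=bot.get_obs();d=o['eef_pos']-[.571,-.041,0];print(np.hypot(d[0],d[1]),np.degrees(np.arctan2(d[1],d[0])))"
```

```text
clock: 17.48
eef_pos: [0.5373, -0.1211, 0.0786]
tool_rot: [0.832, 0.555, -0.001, -0.001]
ft_force: [-4.9, 4.1, 11.3]
grip_width: 0.0246
grasp_force: 59.7
0.08688238536040402 -112.857619633666
```

In the tool's units: 0.172 m is 172, 0.1678 m is 167.8.

```bash
echo '[[[0,0,0],[4.2,26.6,0],0.015],[[0,0,0],[16.4,50.5,0],0.015],[[0,0,0],[35.5,69.6,0],0.015],[[0,0,0],[59.4,81.8,0],0.015],[[0,0,0],[86,86,0],0.015],[[0,0,0],[112.6,81.8,0],0.015],[[0,0,0],[136.5,69.6,0],0.015],[[0,0,0],[155.6,50.5,0],0.015],[[0,0,0],[167.8,26.6,0],0.015],[[0,0,0],[172,0,0],0.015]]' | python3 jog.py; python3 -c "
from h import *
o=bot.get_obs();d=o['eef_pos']-[.571,-.041,0];print(np.hypot(d[0],d[1]),np.degrees(np.arctan2(d[1],d[0])))"
```

```text
clock: 18.73
eef_pos: [0.6065, 0.0371, 0.0791]
tool_rot: [0.832, 0.555, 0.001, 0.003]
ft_force: [1.9, -5.3, 5.5]
grip_width: 0.025
grasp_force: 59.4
0.08581097531365393 65.56167274861562
```

In the tool's units: -0.1468 m is -146.8, -0.129 m is -129.

```bash
echo '[[[0,0,0],[-2.9,-22.3,0],0.015],[[0,0,0],[-11.5,-43,0],0.015],[[0,0,0],[-25.2,-60.8,0],0.015],[[0,0,0],[-43,-74.5,0],0.015],[[0,0,0],[-63.7,-83.1,0],0.015],[[0,0,0],[-86,-86,0],0.015],[[0,0,0],[-108.3,-83.1,0],0.015],[[0,0,0],[-129,-74.5,0],0.015],[[0,0,0],[-146.8,-60.8,0],0.015]]' | python3 jog.py
python3 - <<'E'
from h import *
o=bot.get_obs();d=o['eef_pos']-[.571,-.041,0];print(np.hypot(d[0],d[1]),np.degrees(np.arctan2(d[1],d[0])))
t=bot.camera("top")[:,:,::-1];s=bot.camera("scene")[:,:,::-1]
cv2.imwrite("pics/g4.png",cv2.resize(s[130:400,150:490],None,fx=2.2,fy=2.2,interpolation=cv2.INTER_CUBIC))
E
```

```text
clock: 19.85
eef_pos: [0.4911, -0.0734, 0.0789]
tool_rot: [0.831, 0.556, 0.001, -0.001]
ft_force: [-3.5, 3.6, 11.5]
grip_width: 0.025
grasp_force: 60.6
0.08622192808643561 -157.96078815692164
```

View pics/g4.png

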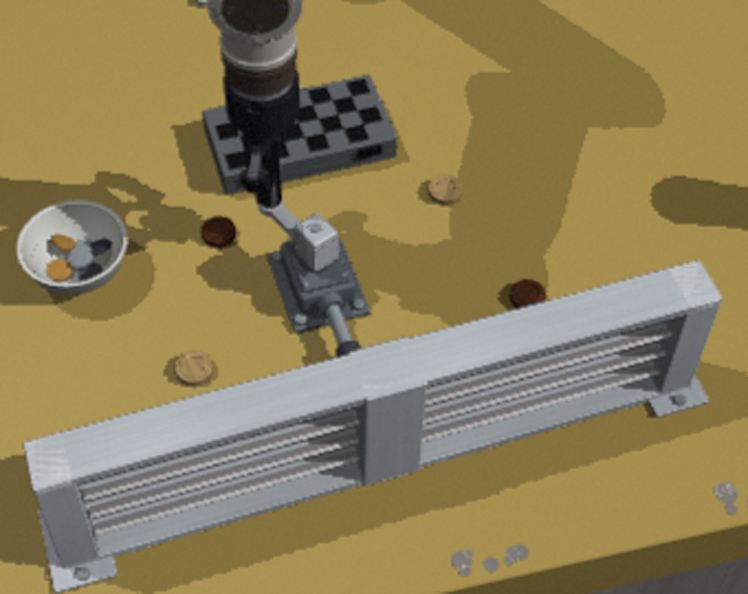

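The hub is fully down on its boss at (318,235), and the slats at (220,470) are turning but not yet level. I'll keep winding in short bites and stop if the crank lags.

```bash
cat > lag.py <<'E'
import sys
from h import *
o=bot.get_obs();d=o['eef_pos']-[.571,-.041,0];a=np.degrees(np.arctan2(d[1],d[0]))
l=(67+float(sys.argv[1])-a+180)%360-180;F=np.linalg.norm(o['ft_force'])
print("lag",l.round(1),"r",np.hypot(d[0],d[1]).round(4),"z",o['eef_pos'][2].round(4),"F",o['ft_force'].round(1));sys.exit(int(abs(l)>4 or F>35))
E
echo '[[[0,0,0],[-13.7,17.8,0],0.015],[[0,0,0],[-22.3,38.5,0],0.015],[[0,0,0],[-25.2,60.8,0],0.015]]' | python3 jog.py >/dev/null && python3 lag.py 180 && echo '[[[0,0,0],[0.7,11.2,0],0.015],[[0,0,0],[2.9,22.3,0],0.015]]' | python3 jog.py >/dev/null && python3 lag.py 195 && echo '[[[0,0,0],[3.6,10.6,0],0.015],[[0,0,0],[8.6,20.7,0],0.015]]' | python3 jog.py >/dev/null && python3 lag.py 210 && echo '[[[0,0,0],[6.3,9.4,0],0.015],[[0,0,0],[13.7,17.8,0],0.015]]' | python3 jog.py >/dev/null && python3 lag.py 225
```

```text
lag -0.6 r 0.0861 z 0.0789 F [-3.4  4.4 10. ]
lag -0.1 r 0.0864 z 0.0781 F [-5.5  1.   9.5]
lag 0.1 r 0.0861 z 0.0783 F [-5.7 -0.4 10.6]
lag 0.2 r 0.0858 z 0.0784 F [-6.  -0.3 11. ]
```

Careful with the scale: shifts go in mm and turns go in units of 0.2 rad. That gives: 0.0178 m is 17.8, 0.0137 m is 13.7.

```bash
echo '[[[0,0,0],[8.4,7.4,0],0.015],[[0,0,0],[17.8,13.7,0],0.015]]' | python3 jog.py >/dev/null && python3 lag.py 240 && echo '[[[0,0,0],[10.1,5,0],0.015],[[0,0,0],[20.7,8.6,0],0.015]]' | python3 jog.py >/dev/null && python3 lag.py 255 && echo '[[[0,0,0],[11.1,2.2,0],0.015],[[0,0,0],[22.3,2.9,0],0.015]]' | python3 jog.py >/dev/null && python3 lag.py 270 && echo '[[[0,0,0],[11.2,-0.7,0],0.015],[[0,0,0],[22.3,-2.9,0],0.015]]' | python3 jog.py >/dev/null && python3 lag.py 285 && echo '[[[0,0,0],[10.6,-3.6,0],0.015],[[0,0,0],[20.7,-8.6,0],0.015]]' | python3 jog.py >/dev/null && python3 lag.py 300 && echo '[[[0,0,0],[9.4,-6.3,0],0.015],[[0,0,0],[17.8,-13.7,0],0.015]]' | python3 jog.py >/dev/null && python3 lag.py 315 && echo '[[[0,0,0],[7.4,-8.4,0],0.015],[[0,0,0],[13.7,-17.8,0],0.015]]' | python3 jog.py >/dev/null && python3 lag.py 330 && echo '[[[0,0,0],[5,-10.1,0],0.015],[[0,0,0],[8.6,-20.7,0],0.015]]' | python3 jog.py >/dev/null && python3 lag.py 345 && echo '[[[0,0,0],[2.2,-11.1,0],0.015],[[0,0,0],[2.9,-22.3,0],0.015]]' | python3 jog.py >/dev/null && python3 lag.py 360
```

```text
lag 0.3 r 0.0855 z 0.0785 F [-6.3 -0.2 11.8]
lag 0.4 r 0.0852 z 0.0787 F [-7.  -1.2 12.9]
lag 0.5 r 0.0849 z 0.0789 F [-6.2 -1.8 12.6]
lag 0.7 r 0.0847 z 0.079 F [-6.1 -2.8 13. ]
lag 0.7 r 0.085 z 0.0787 F [-4.2 -4.4  9.5]
lag 0.9 r 0.0851 z 0.0788 F [-2.2 -5.4  9.6]
lag 1.1 r 0.0852 z 0.0789 F [-1.  -5.3  8.2]
lag 1.3 r 0.0852 z 0.079 F [ 0.1 -4.8  7. ]
lag 1.5 r 0.0852 z 0.0792 F [ 2.  -4.1  5.9]
```

In the tool's units: -0.0223 m is -22.3, -0.0112 m is -11.2.

```bash
echo '[[[0,0,0],[-0.7,-11.2,0],0.015],[[0,0,0],[-2.9,-22.3,0],0.015]]' | python3 jog.py >/dev/null && python3 lag.py 15 && echo '[[[0,0,0],[-3.6,-10.6,0],0.015],[[0,0,0],[-8.6,-20.7,0],0.015]]' | python3 jog.py >/dev/null && python3 lag.py 30 && echo '[[[0,0,0],[-6.3,-9.4,0],0.015],[[0,0,0],[-13.7,-17.8,0],0.015]]' | python3 jog.py >/dev/null && python3 lag.py 45 && echo '[[[0,0,0],[-8.4,-7.4,0],0.015],[[0,0,0],[-17.8,-13.7,0],0.015]]' | python3 jog.py >/dev/null && python3 lag.py 60 && echo '[[[0,0,0],[-10.1,-5,0],0.015],[[0,0,0],[-20.7,-8.6,0],0.015]]' | python3 jog.py >/dev/null && python3 lag.py 75 && echo '[[[0,0,0],[-11.1,-2.2,0],0.015],[[0,0,0],[-22.3,-2.9,0],0.015]]' | python3 jog.py >/dev/null && python3 lag.py 90 && echo '[[[0,0,0],[-11.2,0.7,0],0.015],[[0,0,0],[-22.3,2.9,0],0.015]]' | python3 jog.py >/dev/null && python3 lag.py 105 && echo '[[[0,0,0],[-10.6,3.6,0],0.015],[[0,0,0],[-20.7,8.6,0],0.015]]' | python3 jog.py >/dev/null && python3 lag.py 120 && echo '[[[0,0,0],[-9.4,6.3,0],0.015],[[0,0,0],[-17.8,13.7,0],0.015]]' | python3 jog.py >/dev/null && python3 lag.py 135
```

```text
lag 2.1 r 0.0853 z 0.0796 F [ 7.9 -3.4  5.9]
lag 7.2 r 0.0849 z 0.0816 F [19.4 -0.3 -0.3]
```

The lag jumped to 7° and the force to 19 N, so the stop is at about 2.06 turns. The tool rose about 2.5 mm, so I'll ease back slightly, press down and check.

In the tool's units: 0.003 m is 3, 0.006 m is 6.

```bash
echo '[[[0,0,0],[2,5,2],0.015],[[0,0,0],[3,6,3],0.015],[[0,0,0],[3,6,3],0.015]]' | python3 jog.py; python3 lag.py 26
python3 - <<'E'
from h import *
t=bot.camera("top")[:,:,::-1];s=bot.camera("scene")[:,:,::-1]
f=lambda i,k:cv2.resize(i,None,fx=k,fy=k,interpolation=cv2.INTER_CUBIC)
a=f(s[205:275,260:360],4);b=f(s[255:395,155:355],2)
cv2.imwrite("pics/g5.png",np.vstack([a,b]))
E
```

```text
clock: 24.2
eef_pos: [0.5751, 0.0441, 0.0793]
tool_rot: [0.832, 0.555, 0.007, 0.006]
ft_force: [9.2, -1.0, 10.6]
grip_width: 0.025
grasp_force: 61.0
lag 5.8 r 0.0852 z 0.0793 F [ 9.2 -1.  10.6]
```

View pics/g5.png

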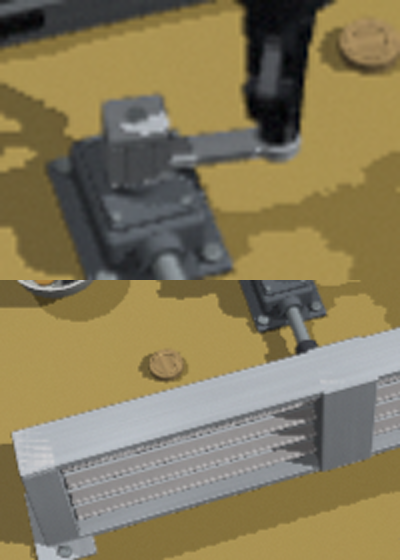

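The hub still sits low on the boss (140,140), and the slats look open and level. I'll give one more firm push against the stop while pressing down.

In the tool's units: -0.009 m is -9, -0.005 m is -5.

```bash
echo '[[[0,0,0],[-3,-5,1],0.015],[[0,0,0],[-5,-9,2],0.015],[[0,0,0],[-5,-9,2],0.015]]' | python3 jog.py; python3 lag.py 33; echo '[[[0,0,0],[5,9,0],0.015],[[0,0,0],[7,15,0],0.015],[[0,0,0],[7,15,0],0.015]]' | python3 jog.py; python3 lag.py 21.5
```

```text
clock: 24.68
eef_pos: [0.5706, 0.0442, 0.0797]
tool_rot: [0.831, 0.555, 0.013, 0.008]
ft_force: [17.1, 2.3, 11.2]
grip_width: 0.0251
grasp_force: 60.9
lag 9.7 r 0.0852 z 0.0797 F [17.1  2.3 11.2]
clock: 25.05
eef_pos: [0.5803, 0.0445, 0.0775]
tool_rot: [0.832, 0.555, 0.007, 0.004]
ft_force: [5.6, 1.8, 16.2]
grip_width: 0.0246
grasp_force: 61.4
lag 4.7 r 0.0861 z 0.0775 F [ 5.6  1.8 16.2]
```

```bash
echo '[[[0,0,0],[0,0,-2],0.015],[[0,0,0],[0,0,-3],0.085],[[0,0,0],[0,0,-3],0.085],[[0,0,0],[0,0,-3],0.085],[[0,0,0],[0,0,-3],0.085]]' | python3 jog.py; echo '[[[0,0,0],[0,0,-10],0.085],[[0,0,0],[0,0,-40],0.085],[[0,0,0],[0,0,-80],0.085],[[0,0,0],[-20,-40,-100],0.085],[[0,0,0],[-60,-80,-110],0.085],[[0,0,0],[-100,-120,-110],0.085],[[0,0,0],[-130,-150,-110],0.085]]' | python3 jog.py
python3 - <<'E'
from h import *
print(bot.get_obs()["eef_pos"])
t=bot.camera("top")[:,:,::-1];s=bot.camera("scene")[:,:,::-1]
f=lambda i,k:cv2.resize(i,None,fx=k,fy=k,interpolation=cv2.INTER_CUBIC)
cv2.imwrite("pics/g6.png",np.hstack([f(t[230:310,280:360],5),np.vstack([f(s[205:265,265:345],5)])[:400] if 0 else f(s[200:280,262:342],5)]))
E
```

```text
clock: 25.68
eef_pos: [0.5721, 0.0442, 0.0744]
tool_rot: [0.832, 0.555, -0.001, -0.001]
ft_force: [0.7, -0.9, 0.3]
grip_width: 0.085
grasp_force: 0.0
clock: 26.55
eef_pos: [0.3828, -0.0189, 0.186]
tool_rot: [0.832, 0.555, 0.0, 0.0]
ft_force: [0.6, -0.5, 1.1]
grip_width: 0.0847
grasp_force: 0.0
[ 0.38283248 -0.0188908   0.18603358]
```

View pics/g6.png

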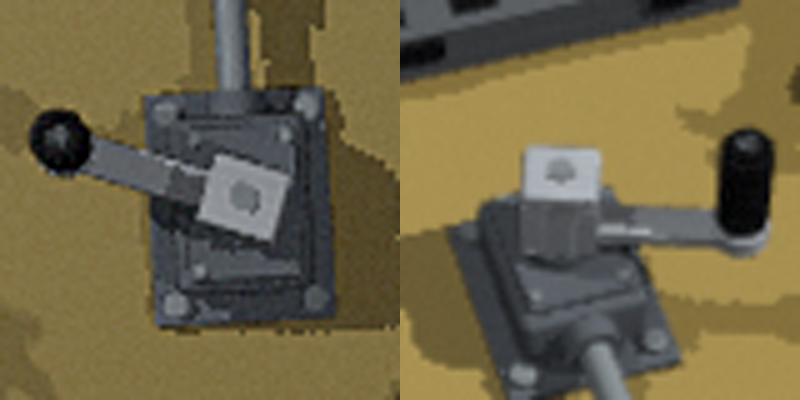

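Run:
```python
from h import *
h=tri((329,269.4),(294.2,234));g=tri((292.2,257.4),(331.6,228.3));print(h.round(4),g.round(4))
for n,a,b in(("top",(329,269.4),(292.2,257.4)),("scene",(294.2,234),(331.6,228.3))):
    d=atz(n,b,.123)-atz(n,a,.1);print(n,np.hypot(d[0],d[1]).round(4),np.degrees(np.arctan2(d[1],d[0])))
```

```text
[ 0.5707 -0.0395  0.0979] [0.5937 0.0423 0.1229]
top 0.0842 74.23946457564587
scene 0.0854 75.46683558847627
```

```bash
python3 -c "
from workcell import bot
print(bot.job_done())"
```

```text
the job is handed in; nothing more can be done
None
```

I pushed the crank fully home on the drive shaft and wound it about two turns counter-clockwise to the hard stop; the slats look open in the images, the crank is still seated, I touched none of the other loose things, and I handed the job in at about 27 s.

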